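Make up the smear kit and the specimen kit

ROBOT

A 7-joint arm with a two-finger parallel gripper is mounted at the origin on the work surface. World frame = base frame: x ahead of the robot, y to its left, z up, the work surface at z = 0. Lengths are in m, angles in degrees, forces in N, time in s.
With the tool pointing down it reaches from about 0.425 to 0.95 m from the base axis. Payload 16.7 kg.
Tool frame: the origin (TCP) lies between the finger pads; the fingertips stand 11 mm ahead of it and the grasp point (between the pads) lies 8 mm behind it; z points along the fingers, y is the line along which they close (so a half turn about z gives the same grasp; the last joint's range is limited). The gripper opens to 94 mm and grips with 3 to 60 N. Pads are 16 mm wide; open, the fingers measure 119 mm over their backs; the gripper's body (75 mm by 177 mm) begins 78 mm behind the grasp point.
Start: joints at [-75.086, 24.414, 4.234, 92.017, -1.954, 63.644, -3.845], TCP at [0.269, 0.619, 0.216] pointing down, gripper open.
Joint ranges: [-163.25, 163.25], [-28.42, 122.38], [-70.27, 78.77], [12.13, 141.07], [-58.53, 238.53], [9.26, 117.41], [-156.51, 156.51]. Speed limits (degrees/s): [108.29, 108.29, 136.94, 136.94, 172.46, 172.46, 172.46].

INTERFACE

Orientations are given as [roll, pitch, yaw] about the fixed x, y, z axes, in that order (R = Rz(yaw) Ry(pitch) Rx(roll)).
In Python, from rig import * gives the robot as it stands.
- The arm moves only by the tool arm_command, never from a script. Its argument "series" is text: rows parted by semicolons, each of 4 numbers parted by spaces: the shift along the tool's x, y, z normalised to -1 to 1, where 1 is 600 mm, then the turn about the tool's z normalised to -1 to 1, where 1 is 0.5 rad. A call has 1 to 8 rows; each row is the pose to reach, as a shift and turn from the pose commanded when the call began, along the tool's axes at that moment; what a row does not reach only later rows make up. A row lasts 1/8 s, in which the tool goes at most 62.5 mm and 10.7 degrees, less where a joint would pass 70% of its speed; a pose out of reach is approached as far as the arm can. A call with a number of a shift or a turn outside -1 to 1 is refused whole. A call with a gripper value outside its range is refused whole. "claw" is the opening, from 0 (shut) to 1 (fully open), set as the call begins (left out, the last holds). The fingers move at their own pace and stop on an object; "newtons" is the grip in N (left out, the last holds). Time passes only in rows, so rows that repeat a pose let the fingers close. It gives the time, the measured TCP pose, the force, the opening and the grip force at its end, in the units of the state.
- get_state(): the state, without advancing time (a new reading comes with each control period).
- grab_frame(name): name is "scene" or "top" or "wrist"; returns a dict with "img" (420x560x3 uint8, red, green, blue), "intrinsics" (3x3 intrinsics, pixels), "rvec" (rotation vector, rad) and "tvec" (3), from world to camera coordinates, as OpenCV has them. Camera axes: x right, y down, z forward; pixel columns grow to the right and rows downward; lengths in m; the calibration is good to about 2 mm. The wrist camera is an equidistant fisheye: a pixel r from the principal point sees the ray r / f radians off the axis. A picture is of the moment at which its call begins. There is no depth.
- finish_job(): hands the job in; it is judged then, once.
The state is a dict: "clock": time; "qpos": joint angles; "qvel": joint speeds; "joint_torque": joint torques, N m; "tool_pos": TCP position; "orientation": TCP orientation; "wrist_force": force on the tool from outside, world axes, zero at the start; "torque": the same for the moment, N m; "gripper_width": finger opening in m; "grip_force": force on a finger pad.
Only numpy, scipy, OpenCV 4.12 (cv2) and the standard library are available. Lean on these libraries where they do the work, as an engineer would, in place of code of your own. Each camera call takes 0.05 s, during which the arm holds its last target. There are 200 camera calls.

TASK

Make up the two kits from the stock on the pale blue bench pad: the slide box, the amber dropper bottle and the small specimen jar go into the nearly square tray with three compartments, the large specimen jar and the sample tube into the oblong tray with two. Set each thing down upright, without dropping it, flat on the floor of the compartment that fits it, one to a compartment. The staining jar, the timer and the Petri dishes stay where they are.

Things in the scene. Friction and masses are not known exactly. Their poses are not given: they have to be found in the camera images.
- square_tray: Nearly square fixed white plastic tray, three compartments with grey floors, 135 (x) by 123 (y) by 15 mm high, walls and floor 3 mm. Origin: centre of underside; z up. Compartments, inside x by y, centre (x, y) in mm in its frame: long 56 by 117 at (36.5, 0); square 70 by 70 at (-29.5, -23.5); narrow 70 by 44 at (-29.5, 36.5).
- oblong_tray: Oblong fixed white plastic tray, two compartments with grey floors, 90 (x) by 141 (y) by 15 mm high, walls and floor 3 mm. Origin: centre of underside; z up. Compartments, inside x by y, centre (x, y) in mm in its frame: wide 84 by 84 at (0, -25.5); narrow 84 by 48 at (0, 43.5).
- slide_box: Grey plastic box of microscope slides with a clasped slip lid, 82 mm long (x) by 32 mm thick (y) by 56 mm high (z), about 0.22 kg, rigid and closed, standing on its long edge. All the stock stands on the fixed bench pad, 2 mm thick. Origin: centre of its underside; z up.
- small_jar: The smaller of the two specimen jars: frosted plastic, paper label band, white ribbed screw cap. 46 mm in diameter (44 mm below the cap), 52 mm high, about 0.035 kg, closed. Origin: centre of its underside; z up its axis.
- large_jar: The larger specimen jar, same make: frosted plastic, paper label band, white ribbed screw cap. 60 mm in diameter (58 mm below the cap), 70 mm high, about 0.06 kg, closed. Origin: centre of its underside; z up its axis.
- dropper_bottle: Small amber glass dropper bottle: glass body 28 mm in diameter and 46 mm high, above it a shoulder, a black ribbed cap 19 mm in diameter (from 52 to 65 mm) and a rubber bulb; 80 mm high in all, about 0.06 kg. Origin: centre of its underside; z up its axis.
- sample_tube: Slim frosted plastic sample tube standing on its own foot, 28 mm in diameter with a white paper label, a white ribbed screw cap 30 mm in diameter from 62 to 80 mm; 80 mm high in all, about 0.04 kg. Origin: centre of its underside; z up its axis.
- staining_jar: Glass staining jar that stands among the stock and belongs to no kit: pale, square ribbed body 44 by 44 mm, round lid 50 mm across with a small knob, 82 mm high, 0.2 kg, loose. To be left alone. Origin: centre of its underside; z up.
- timer: White laboratory timer lying flat on the bench, 62 by 66 by 18 mm, grey display and three buttons on top, loose. To be left alone. Origin: centre of its underside.
- petri_dishes: Stack of three small clear Petri dishes on the bench, 62 mm in diameter, 42 mm high, moving as one piece, loose. To be left alone. Origin: centre of its underside.
Not all that is in view belongs to the job. What is shaped like the square_tray but pink is not meant. Leave any yellow look-alike of the small_jar alone.

How it is judged:
By the outcome, as a careful person would: the job done as asked, in the order asked, and still so for the second after the job is handed in, with the robot touching nothing.
It also fails if it takes over 115 s, if anything falls off the work surface, if the arm or the gripper's body presses on something with over 40 N, if the wrist force passes 120 N, or if a joint passes its speed limit or range.

## Working session

There is one attempt and no reset: what is moved stays moved. The work goes in short steps, Python scripts to look and compute and a tool call to move; the robot and the scene stay as the last step left them, time stands still between calls to the robot, and variables do not carry over. Pictures are saved under pics/ and viewed, at most 18 in all, crops included, and the job is handed in when it is done.

Besides the shell and the picture viewer there is one more tool, called after ">>>" as name(argument=value, ...) on one line, values as JSON. arm_command: Moves the arm, as the interface text tells. Scaled input: -1 to 1 covers 600 mm each way for a shift and 0.5 rad each way for a turn. Its arguments: {"type":"object","properties":{"series":{"type":"string"},"claw":{"type":"number"},"newtons":{"type":"number"}},"required":["series"]}

```bash
ls; mkdir -p pics
python3 - <<'E'
from rig import *
import cv2
for n in("top","scene"):
    f=grab_frame(n);cv2.imwrite(f"pics/{n}0.png",cv2.resize(f["img"][:,:,::-1],(800,600),interpolation=cv2.INTER_CUBIC));cv2.imwrite(f"{n}_raw.png",f["img"][:,:,::-1])
    print(n,f["intrinsics"],f["rvec"],f["tvec"])
print(get_state())
E
```

```text
pics
top [[410.76569497   0.         278.22058683]
 [  0.         410.76569497 204.54259471]
 [  0.           0.           1.        ]] [ 2.12596013 -2.17854307  0.13723893] [-0.07562995  0.47279255  1.03793054]
scene [[426.91464589   0.         275.36574796]
 [  0.         426.91464589 206.94222019]
 [  0.           0.           1.        ]] [ 1.29361538  2.06190245 -1.05228265] [ 0.28035263 -0.17636278  1.42055436]
{'clock': 0.1, 'qpos': array([-75.08667539,  24.44581297,   4.23060618,  92.04777896,
        -1.95413393,  63.6456433 ,  -3.84386657]), 'qvel': array([ 0.03130319, -0.07306146,  0.06811641, -0.15127071,  0.03166426,
       -0.07895635,  0.00292157]), 'joint_torque': array([ 7.23445206e-03, -9.37456012e+01,  3.67717803e+00, -4.55042946e+01,
       -4.84494085e-02,  1.68476149e-02,  6.36694085e-05]), 'tool_pos': array([0.26878778, 0.61874827, 0.21585428]), 'orientation': array([-1.79933001e+02,  3.99618191e-03,  1.56520465e+02]), 'wrist_force': array([-0.78034962, -0.7667089 , -0.55392191]), 'torque': array([ 0.02018903,  0.00659956, -0.04236337]), 'grip_force': 0.0, 'gripper_width': 0.09405763627497093}
```

View pics/top0.png

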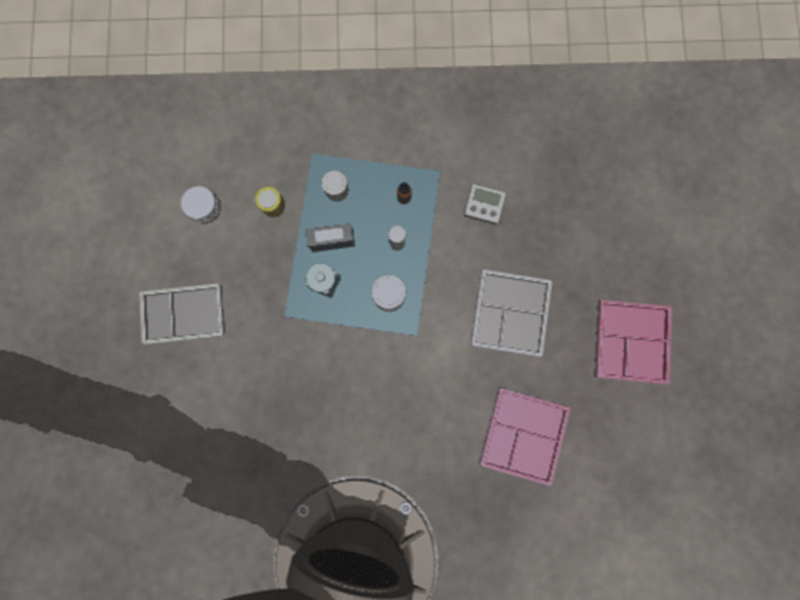

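View pics/scene0.png

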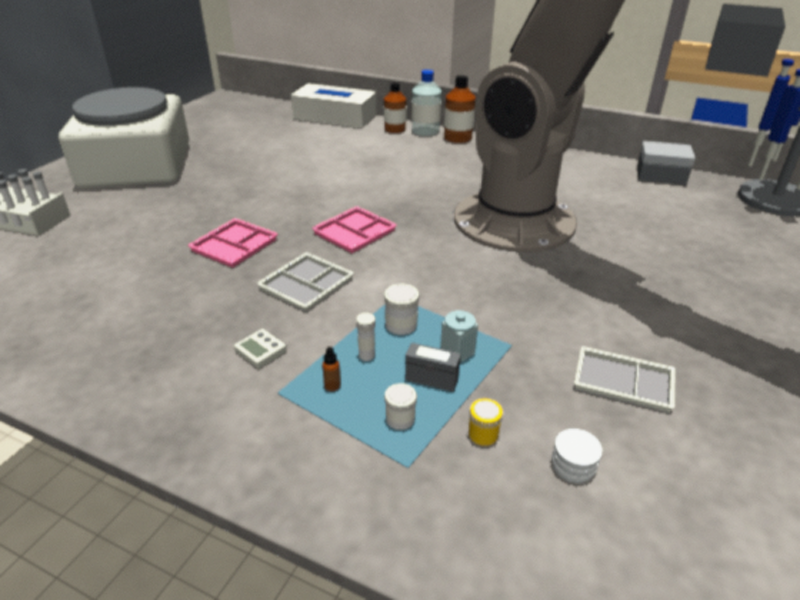

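The top view (800x600 px) shows these items:
- **Pad stock:** small jar (334,183), dropper (404,192), slide box (330,235), tube (397,234), staining jar (321,278) and large jar (388,292).
- **Leave alone:** yellow look-alike (268,199), Petri dishes (199,203) and timer (485,203).
- **Trays:** oblong tray (181,313). Of the three square-type trays, the one at (512,312) is white; the ones at (634,342) and (525,436) are pink and not meant.

Next I'll take enlarged crops to confirm and measure.

Run:
```python
import cv2
for n,(x,y,w,h) in dict(top=(90,100,304,156),scene=(170,165,310,168)).items():
    im=cv2.imread(n+"_raw.png")[y:y+h,x:x+w]
    s=2.58
    im=cv2.resize(im,None,fx=s,fy=s,interpolation=cv2.INTER_LANCZOS4)
    for u in range(x-x%20+20,x+w,20):
        p=int((u+.5-x)*s);cv2.line(im,(p,0),(p,6),(0,255,255),1);cv2.putText(im,str(u),(p-10,16),0,.35,(0,255,255),1)
    for v in range(y-y%20+20,y+h,20):
        p=int((v+.5-y)*s);cv2.line(im,(0,p),(6,p),(0,255,255),1);cv2.putText(im,str(v),(8,p+4),0,.35,(0,255,255),1)
    cv2.imwrite(f"pics/{n}_crop.png",im);print(im.shape)
```

```text
(402, 784, 3)
(433, 800, 3)
```

View pics/top_crop.png

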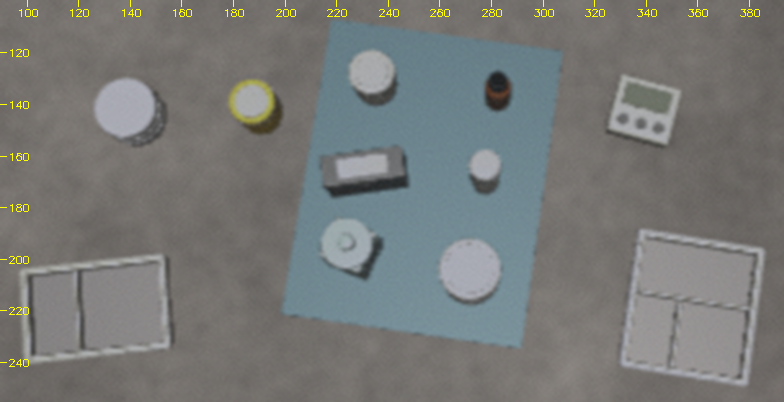

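View pics/scene_crop.png

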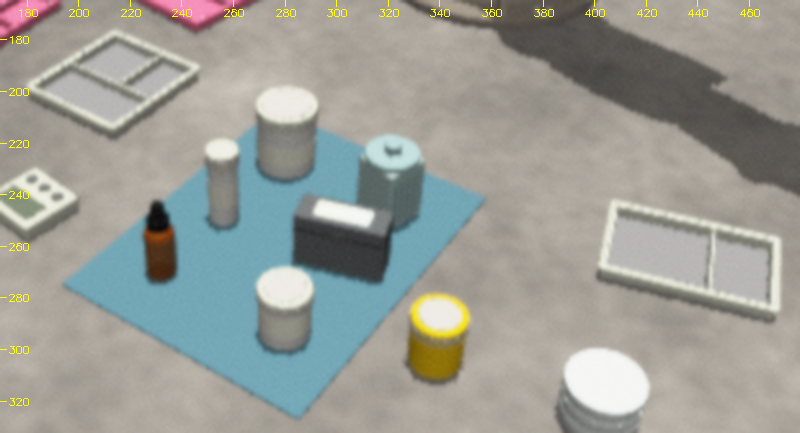

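The crops confirm the identities. The frosted white-capped jars are on the pad (small (372,71), large (469,269) in the top crop). The yellow jar at (252,102) is off the pad and is the decoy. The white tray at (692,307) is the square tray. Next I triangulate.

```bash
cat > h.py <<'E'
from rig import *
import numpy as np, cv2
from scipy.spatial.transform import Rotation as Ro
def cam(n):
    f=grab_frame(n);return f,f["intrinsics"],cv2.Rodrigues(f["rvec"])[0],np.array(f["tvec"])
def tri(c1,p1,c2,p2):
    P=[c[1]@np.c_[c[2],c[3]] for c in(c1,c2)]
    X=cv2.triangulatePoints(P[0],P[1],np.array(p1,float).T,np.array(p2,float).T);return (X[:3]/X[3]).T
def plane(c,p,z):
    out=[]
    for q in np.atleast_2d(p):
        d=c[2].T@np.linalg.inv(c[1])@[*q,1];o=-c[2].T@c[3];out.append(o+d*(z-o[2])/d[2])
    return np.array(out)
def proj(c,X): return cv2.projectPoints(np.atleast_2d(X).astype(float),cv2.Rodrigues(c[2])[0],c[3],c[1],None)[0][:,0]
def go(x,y,z,yaw,cmd=None):
    """row (normalised) to bring the TCP to x,y,z,yaw (half turn allowed) from state or from cmd=(x,y,z,yaw)"""
    s=get_state()
    R=Ro.from_euler('xyz',s["orientation"],degrees=True).as_matrix();p=s["tool_pos"]
    d=R.T@(np.array([x,y,z])-p)
    t=-((yaw-s["orientation"][2]+90)%180-90)
    return np.round(np.r_[d/.6,np.radians(t)/.5],3)
E
python3 - <<'E'
from h import *
T=cam("top");S=cam("scene")
t=np.array([(372,71),(498,76),(361,166),(485,163),(469,269),(346,242),(640,230),(764,249),(747,384),(621,366),(21,270),(163,256),(170,346),(28,361)],float)
s=np.array([(285,285),(156,204),(344,213),(222,148),(287,102),(392,148),(116,32),(199,70),(112,133),(30,86),(613,202),(779,238),(774,319),(599,276)],float)
t=t/2.58-.5+[90,100]; s=s/2.58-.5+[170,165]
# scene corners: order unknown -> match by projecting
n=["small","drop","box","tube","large","stain"]
X=tri(T,t[:6],S,s[:6])
for a,b,c in zip(n,X,proj(T,X)-t[:6]):print(a,b.round(4),np.hypot(*b[:2]).round(3),c.round(1))
for a in(6,10):
    P=plane(T,t[a:a+4],.015); q=proj(S,P)
    idx=[np.argmin(np.hypot(*(s[a:a+4]-k).T)) for k in q]
    print(idx,(q-s[a:a+4][idx]).round(1).tolist()); Y=tri(T,t[a:a+4],S,s[a:a+4][idx]);print(Y.round(4))
    c=Y.mean(0); e=(P[0]-P[3])+(P[1]-P[2]);print("centre",c.round(4),P.mean(0).round(4),"yaw",np.degrees(np.arctan2(e[1],e[0])).round(1), "size",np.hypot(*(P[0]-P[3])[:2]),np.hypot(*(P[0]-P[1])[:2]))
# box top face edges at z=.058
B=plane(T,np.array([(338,159),(384,153),(327,193),(407,184),(320,157),(402,146)])/2.58-.5+[90,100],.058);print(B.round(4))
E
```

```text
small [0.6744 0.0243 0.0544] 0.675 [-0.1  0. ]
drop [ 0.6581 -0.1032  0.0796] 0.666 [ 0.2 -0.1]
box [0.576  0.0352 0.0577] 0.577 [ 0.2 -0.1]
tube [ 0.5697 -0.0877  0.0829] 0.576 [-0.1  0. ]
large [ 0.4678 -0.0704  0.0735] 0.473 [ 0.2 -0.1]
stain [0.4965 0.0479 0.0776] 0.499 [ 0.2 -0.1]
[np.int64(2), np.int64(3), np.int64(0), np.int64(1)] [[0.6, -2.1], [-1.8, -0.2], [-0.8, -0.6], [0.7, -1.6]]
[[ 0.5127 -0.2468  0.0084]
 [ 0.4873 -0.3694  0.0148]
 [ 0.3509 -0.3458  0.0129]
 [ 0.3732 -0.2217  0.0093]]
centre [ 0.4311 -0.2959  0.0113] [ 0.4311 -0.296   0.015 ] yaw -10.3 size 0.14103511811062278 0.12816437130902447
[np.int64(2), np.int64(3), np.int64(0), np.int64(1)] [[1.3, -3.5], [0.1, -4.3], [-0.5, -0.8], [-1.3, -0.0]]
[[0.4873 0.392  0.007 ]
 [0.4984 0.2475 0.0045]
 [0.4041 0.2375 0.013 ]
 [0.3921 0.3818 0.0149]]
centre [0.4455 0.3147 0.0098] [0.4447 0.3131 0.015 ] yaw 5.8 size 0.0939253385140684 0.14598891483376647
[[ 0.5835  0.0585  0.058 ]
 [ 0.5884  0.0125  0.058 ]
 [ 0.5492  0.0696  0.058 ]
 [ 0.5563 -0.01    0.058 ]
 [ 0.586   0.0764  0.058 ]
 [ 0.5951 -0.0055  0.058 ]]
```

```bash
python3 -c "
from h import *
print(go(.43,.32,.2,95.8));print(go(.5745,.0345,.14,95.8))"
```

```text
[-0.445 -0.35   0.027  2.119]
[-0.855 -0.69   0.127  2.119]
```

>>> arm_command(series="-0.06 -0.05 0.02 0.2; -0.13 -0.1 0.027 0.45; -0.19 -0.15 0.027 0.7; -0.25 -0.2 0.027 0.95; -0.32 -0.25 0.027 1; -0.38 -0.3 0.027 1; -0.445 -0.35 0.027 1; -0.445 -0.35 0.027 1", claw=0.58, newtons=25)

```text
clock: 1.2
tool_pos: [0.4319, 0.3167, 0.2005]
orientation: [180.0, 0.0, 127.6]
wrist_force: [-0.2, 1.6, -0.1]
gripper_width: 0.0546
grip_force: 0.0
```

```bash
python3 -c "
from h import *
print(go(.5745,.0345,.14,95.8))"
```

```text
[-0.518 -0.098  0.101  1.109]
```

>>> arm_command(series="-0.07 -0.01 0.02 0.2; -0.15 -0.03 0.04 0.45; -0.23 -0.045 0.06 0.7; -0.31 -0.06 0.08 0.95; -0.39 -0.075 0.1 1; -0.47 -0.09 0.1 1; -0.518 -0.098 0.1 1; -0.518 -0.098 0.1 1")

```text
clock: 2.2
tool_pos: [0.5752, 0.0373, 0.1401]
orientation: [-180.0, 0.0, 99.1]
wrist_force: [0.0, 0.3, -0.3]
gripper_width: 0.0547
grip_force: 0.0
```

Run:
```python
from h import *
print(go(.5745,.0345,.03,95.8))
f=grab_frame("wrist");cv2.imwrite("pics/w1.png",f["img"][:,:,::-1]);print(f["intrinsics"].round(1).tolist(),f["rvec"],f["tvec"])
```

```text
[-0.004 -0.002  0.183  0.114]
[[325.2, 0.0, 277.2], [0.0, 325.2, 212.1], [0.0, 0.0, 1.0]] [-2.85606364 -0.2281323  -0.03172865] [-0.57346523 -0.05922122  0.30252968]
```

View pics/w1.png

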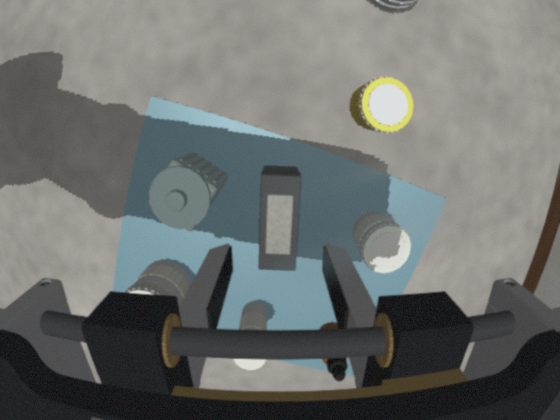

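The wrist view shows the box top running from (264,173)–(300,174) to (258,268)–(297,270), between fingertips at x≈230 and 325. The staining jar at (180,195) is clear of the fingers. I'll refine the box pose from these corners.

```bash
cat >> h.py <<'E'
def wray(f,p,z):
    K=f["intrinsics"];R=cv2.Rodrigues(f["rvec"])[0];u=cv2.fisheye.undistortPoints(np.array(p,float)[:,None],K,np.zeros(4))[:,0]
    o=-R.T@f["tvec"];d=np.c_[u,np.ones(len(u))]@R;return o+d*((z-o[2])/d[:,2])[:,None]
E
python3 - <<'E'
from h import *
f=grab_frame("wrist")
B=wray(f,[(264,173),(300,174),(297,270),(258,268)],.058);print(B.round(4),B.mean(0))
for a,b in((0,3),(1,2)):
    d=B[b]-B[a];print(np.degrees(np.arctan2(d[1],d[0])),np.hypot(*d[:2]))
print(wray(f,[(279,224)],.058), wray(f,[(388,244)],.054))
E
```

```text
[[ 5.576e-01  7.760e-02  5.800e-02]
 [ 5.852e-01  8.140e-02  5.800e-02]
 [ 5.975e-01  5.000e-04  5.800e-02]
 [ 5.646e-01 -3.000e-03  5.800e-02]] [0.57622153 0.03913612 0.058     ]
-85.05018257857894 0.0808921614528043
-81.37033833304798 0.08181157607380238
[[0.5757417  0.03863344 0.058     ]] [[0.67265482 0.03411757 0.054     ]]
```

>>> arm_command(series="0 0 0.03 0.05; 0 0 0.07 0.09; 0 0 0.11 0.09; 0 0 0.14 0.09; 0 0 0.165 0.09; 0 0 0.178 0.09; 0 0 0.183 0.09; 0 0 0.183 0.09")

```text
clock: 3.3
tool_pos: [0.5747, 0.0386, 0.0307]
orientation: [180.0, -0.0, 96.6]
wrist_force: [0.4, 0.1, -0.6]
gripper_width: 0.0545
grip_force: 0.0
```

>>> arm_command(series="0 0 0 0; 0 0 0 0; 0 0 0 0; 0 0 0 0; 0 0 0 0; 0 0 0 0", claw=0.2)

```text
clock: 4.05
tool_pos: [0.5748, 0.0387, 0.0308]
orientation: [180.0, -0.0, 96.6]
wrist_force: [0.4, 0.4, 7.0]
gripper_width: 0.0321
grip_force: 25.0
```

>>> arm_command(series="0 0 -0.01 0; 0 0 -0.03 0; 0 0 -0.07 0; 0 0 -0.11 0; 0 0 -0.15 0; 0 0 -0.175 0; 0 0 -0.182 0; 0 0 -0.182 0")

```text
clock: 5.05
tool_pos: [0.5743, 0.0387, 0.1394]
orientation: [-180.0, -0.0, 96.7]
wrist_force: [-0.2, -0.0, -2.7]
gripper_width: 0.0318
grip_force: 25.0
```

```bash
python3 -c "
from h import *
print(get_state()['grip_force'],go(.467,-.303,.14,79.3))"
```

```text
24.999922513961792 [-0.545 -0.244 -0.001  0.606]
```

>>> arm_command(series="-0.03 -0.014 0 0.04; -0.1 -0.045 0 0.12; -0.18 -0.08 0 0.22; -0.26 -0.116 0 0.32; -0.34 -0.152 0 0.42; -0.42 -0.188 0 0.5; -0.49 -0.22 0 0.57; -0.53 -0.237 0 0.606")

```text
clock: 6.05
tool_pos: [0.4674, -0.2968, 0.1392]
orientation: [-179.9, 0.0, 79.0]
wrist_force: [0.7, 0.7, -1.9]
gripper_width: 0.0323
grip_force: 25.0
```

>>> arm_command(series="-0.015 -0.006 0 0; -0.015 -0.006 0 0; -0.015 -0.006 0 0")

```text
clock: 6.42
tool_pos: [0.4651, -0.3008, 0.1395]
orientation: [-180.0, -0.0, 79.4]
wrist_force: [0.0, 1.2, -2.8]
gripper_width: 0.0321
grip_force: 25.0
```

Run:
```python
from h import *
print(get_state()["orientation"],go(.467,-.303,.06,79.3))
f=grab_frame("wrist");cv2.imwrite("pics/w2.png",f["img"][:,:,::-1])
```

```text
[-1.79980231e+02 -2.44000804e-02  7.93566720e+01] [-0.003  0.004  0.132  0.002]
```

View pics/w2.png

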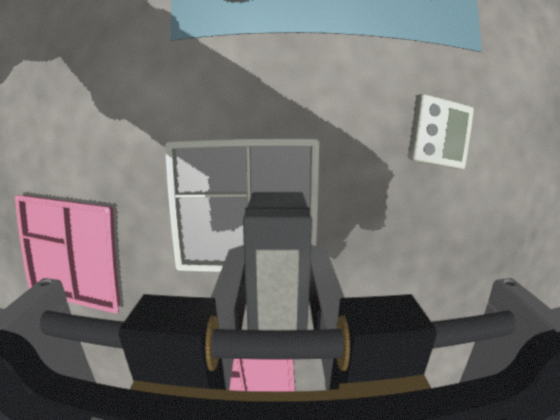

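In the wrist view the white tray's outer rim corners are at (166,143), (319,140) and (179,271). The long compartment is on the right, under the box. I'll check the tray pose.

Run:
```python
from h import *
f=grab_frame("wrist")
P=wray(f,[(166,143),(319,140),(179,271)],.015);print(P.round(4))
x=P[1]-P[0];y=P[0]-P[2]
print("yaw",np.degrees(np.arctan2(x[1],x[0])),np.degrees(np.arctan2(-y[0],y[1])),np.hypot(*x[:2]),np.hypot(*y[:2]),"c",(P[1]+P[2])/2)
```

```text
[[ 0.3751 -0.2189  0.015 ]
 [ 0.5134 -0.2441  0.015 ]
 [ 0.3535 -0.3466  0.015 ]]
yaw -10.348995551981483 -9.610430246376625 0.14054799683153396 0.12953082829985504 c [ 0.43342544 -0.29535705  0.015     ]
```

>>> arm_command(series="-0.001 0.005 0.02 0; -0.001 0.005 0.05 0; -0.001 0.005 0.09 0; -0.001 0.005 0.125 0; -0.001 0.005 0.15 0; -0.001 0.005 0.165 0; -0.001 0.005 0.172 0; -0.001 0.005 0.172 0")

```text
clock: 7.52
tool_pos: [0.4677, -0.3031, 0.0366]
orientation: [180.0, 0.0, 79.3]
wrist_force: [0.0, -0.3, -2.1]
gripper_width: 0.0319
grip_force: 25.0
```

>>> arm_command(series="0 0 0.003 0; 0 0 0.005 0; 0 0 0.007 0; 0 0 0.0075 0; 0 0 0.0075 0; 0 0 0.0075 0")

```text
clock: 8.28
tool_pos: [0.4677, -0.303, 0.032]
orientation: [-180.0, 0.0, 79.3]
wrist_force: [-0.1, -0.4, -1.4]
gripper_width: 0.0318
grip_force: 25.0
```

>>> arm_command(series="0 0 0.001 0; 0 0 0.001 0; 0 0 0.001 0")

```text
clock: 8.65
tool_pos: [0.4677, -0.3031, 0.0318]
orientation: [180.0, -0.0, 79.3]
wrist_force: [-3.0, 1.9, 7.9]
gripper_width: 0.0314
grip_force: 25.0
```

>>> arm_command(series="0 0 0 0; 0 0 0 0; 0 0 0 0; 0 0 -0.02 0; 0 0 -0.06 0; 0 0 -0.11 0; 0 0 -0.16 0; 0 0 -0.18 0", claw=0.5)

```text
clock: 9.65
tool_pos: [0.4683, -0.3034, 0.1414]
orientation: [179.9, 0.0, 79.3]
wrist_force: [0.8, -0.5, -0.2]
gripper_width: 0.0472
grip_force: 0.0
```

```bash
python3 -c "
from h import *
print(go(.6581,-.1032,.14,79.3))"
```

```text
[ 0.387  0.249  0.003 -0.001]
```

>>> arm_command(series="0.05 0.03 0 0; 0.12 0.08 0 0; 0.2 0.13 0 0; 0.28 0.18 0 0; 0.34 0.22 0 0; 0.387 0.249 0 0; 0.387 0.249 0 0; 0.387 0.249 0 0")

```text
clock: 10.65
tool_pos: [0.657, -0.1033, 0.139]
orientation: [-180.0, 0.0, 79.3]
wrist_force: [-0.0, -0.4, -0.4]
gripper_width: 0.047
grip_force: 0.0
```

Run:
```python
from h import *
f=grab_frame("wrist");cv2.imwrite("pics/w3.png",f["img"][:,:,::-1])
```

```text
(no output)
```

View pics/w3.png

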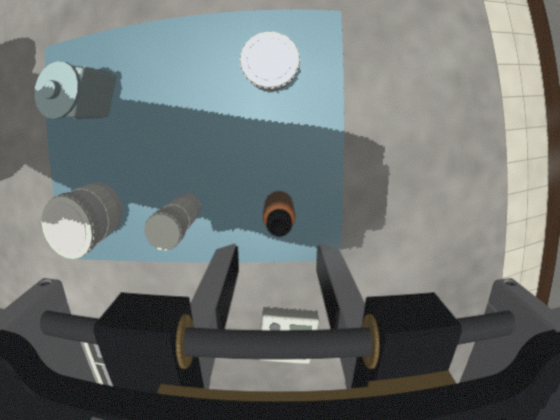

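In this view the dropper bulb is at (279,224), the small jar's cap at (270,60), the tube's cap at (165,230) and the large jar's cap at (71,226).

Run:
```python
from h import *
f=grab_frame("wrist")
for p,z in(((279,224),.08),((279,198),.03),((270,60),.054),((165,230),.082),((71,226),.072)):print(wray(f,[p],z).round(4))
print(go(.6581,-.1032,.028,79.3))
```

```text
[[ 0.6589 -0.0972  0.08  ]]
[[ 0.6606 -0.0897  0.03  ]]
[[0.675  0.0241 0.054 ]]
[[ 0.5729 -0.0855  0.082 ]]
[[ 0.4778 -0.069   0.072 ]]
[ 0.001  0.002  0.186 -0.004]
```

>>> arm_command(series="0.006 0.002 0.03 0; 0.006 0.002 0.07 0; 0.006 0.002 0.11 0; 0.006 0.002 0.14 0; 0.006 0.002 0.165 0; 0.006 0.002 0.178 0; 0.006 0.002 0.186 0; 0.006 0.002 0.186 0")

```text
clock: 11.75
tool_pos: [0.6596, -0.0994, 0.0279]
orientation: [180.0, 0.0, 79.3]
wrist_force: [-0.8, -0.1, -0.5]
gripper_width: 0.0471
grip_force: 0.0
```

Run:
```python
from h import *
f=grab_frame("wrist");cv2.imwrite("pics/w4.png",cv2.resize(f["img"][130:330,180:380,::-1],(600,600),interpolation=cv2.INTER_CUBIC))
```

```text
(no output)
```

View pics/w4.png

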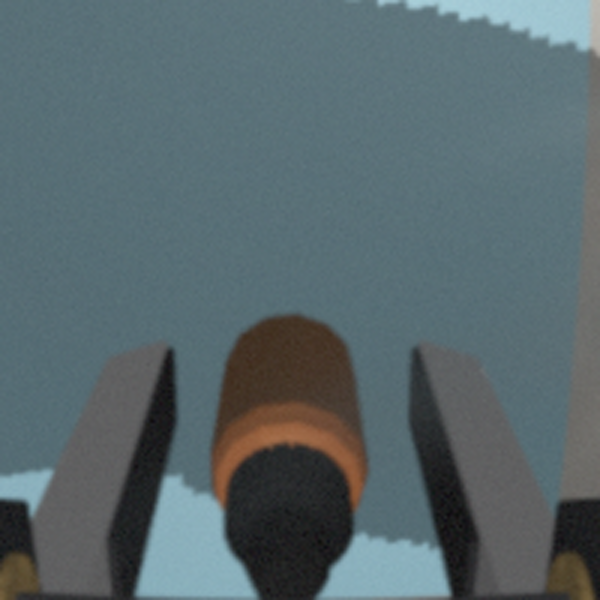

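The amber bottle stands centred between the fingertips, so I close.

>>> arm_command(series="0 0 0 0; 0 0 0 0; 0 0 0 0; 0 0 0 0; 0 0 0 0; 0 0 0 0", claw=0.15, newtons=14)

```text
clock: 12.55
tool_pos: [0.6597, -0.0993, 0.0281]
orientation: [180.0, -0.0, 79.3]
wrist_force: [-1.6, 0.2, 6.0]
gripper_width: 0.0278
grip_force: 14.0
```

>>> arm_command(series="0 0 -0.01 0; 0 0 -0.03 0; 0 0 -0.07 0; 0 0 -0.11 0; 0 0 -0.15 0; 0 0 -0.19 0; 0 0 -0.2 0; 0 0 -0.2 0")

```text
clock: 13.55
tool_pos: [0.6595, -0.0993, 0.1479]
orientation: [180.0, -0.0, 79.3]
wrist_force: [-0.1, 0.4, -0.8]
gripper_width: 0.0276
grip_force: 14.0
```

Run:
```python
from h import *
c=np.array([.432,-.2957]);a=np.radians(-10.2);R=np.array([[np.cos(a),-np.sin(a)],[np.sin(a),np.cos(a)]])
for n,p in dict(long=(.0365,0),square=(-.0295,-.0235),narrow=(-.0295,.0365)).items():print(n,c+R@p)
n=c+R@[-.0295,.0365]
print(go(*n,.148,79.3))
```

```text
long [ 0.46792314 -0.30216359]
square [ 0.39880474 -0.3136046 ]
narrow [ 0.40942982 -0.25455286]
[-0.332 -0.361 -0.    -0.   ]
```

>>> arm_command(series="-0.02 -0.022 0 0; -0.06 -0.065 0 0; -0.11 -0.12 0 0; -0.16 -0.175 0 0; -0.215 -0.235 0 0; -0.27 -0.293 0 0; -0.315 -0.343 0 0; -0.332 -0.361 0 0")

```text
clock: 14.55
tool_pos: [0.4063, -0.2558, 0.1472]
orientation: [-179.9, -0.0, 79.1]
wrist_force: [0.0, 0.4, -1.6]
gripper_width: 0.0273
grip_force: 14.0
```

>>> arm_command(series="0 0 0.02 0; 0 0 0.05 0; 0 0 0.085 0; 0 0 0.12 0; 0 0 0.155 0; 0 0 0.18 0; 0 0 0.19 0; 0 0 0.19 0")

```text
clock: 15.55
tool_pos: [0.4096, -0.2547, 0.0335]
orientation: [-180.0, 0.0, 79.3]
wrist_force: [0.3, 0.2, -0.3]
gripper_width: 0.0278
grip_force: 14.0
```

Run:
```python
from h import *
print(go(.4094,-.2546,.029,79.3))
f=grab_frame("wrist");cv2.imwrite("pics/w5.png",f["img"][:,:,::-1])
```

```text
[ 0.    -0.     0.008 -0.001]
```

View pics/w5.png

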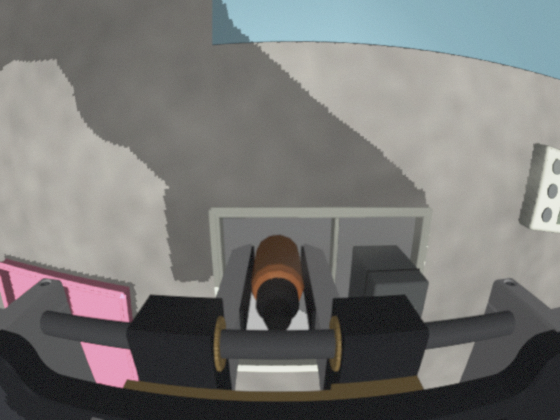

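The bottle hangs inside the narrow compartment and the box stands in the long one at (390,280), clear of the right finger. I lower and release.

>>> arm_command(series="0 0 0.003 0; 0 0 0.005 0; 0 0 0.007 0; 0 0 0.008 0; 0 0 0.0083 0; 0 0 0.0083 0")

```text
clock: 16.35
tool_pos: [0.4097, -0.2548, 0.029]
orientation: [180.0, -0.0, 79.3]
wrist_force: [-1.8, 0.8, 4.9]
gripper_width: 0.0279
grip_force: 14.0
```

>>> arm_command(series="0 0 0 0; 0 0 0 0; 0 0 0 0; 0 0 -0.02 0; 0 0 -0.06 0; 0 0 -0.11 0; 0 0 -0.16 0; 0 0 -0.19 0", claw=0.46)

```text
clock: 17.35
tool_pos: [0.4099, -0.2551, 0.1448]
orientation: [179.9, -0.0, 79.3]
wrist_force: [0.2, -0.3, -0.2]
gripper_width: 0.0435
grip_force: 0.0
```

```bash
python3 -c "
from h import *
print(go(.6745,.0245,.14,79.3))"
```

```text
[ 0.54   0.346  0.009 -0.001]
```

>>> arm_command(series="0.05 0.03 0 0; 0.13 0.083 0 0; 0.21 0.135 0 0; 0.29 0.186 0 0; 0.37 0.237 0 0; 0.44 0.282 0 0; 0.5 0.32 0.005 0; 0.54 0.346 0.009 0", claw=0.72)

```text
clock: 18.35
tool_pos: [0.6749, 0.0269, 0.1379]
orientation: [180.0, 0.0, 79.4]
wrist_force: [0.3, -0.7, -0.5]
gripper_width: 0.0677
grip_force: 0.0
```

>>> arm_command(series="0 0 0 0; 0 0 0.03 0; 0 0 0.06 0; 0 0 0.06 0")

```text
clock: 18.85
tool_pos: [0.6723, 0.0242, 0.0994]
orientation: [-179.8, 0.1, 79.2]
wrist_force: [1.0, -0.1, -0.3]
gripper_width: 0.0675
grip_force: 0.0
```

Run:
```python
from h import *
print(go(.6745,.0245,.038,79.3))
f=grab_frame("wrist");cv2.imwrite("pics/w6.png",f["img"][:,:,::-1])
```

```text
[ 0.001  0.004  0.102 -0.003]
```

View pics/w6.png

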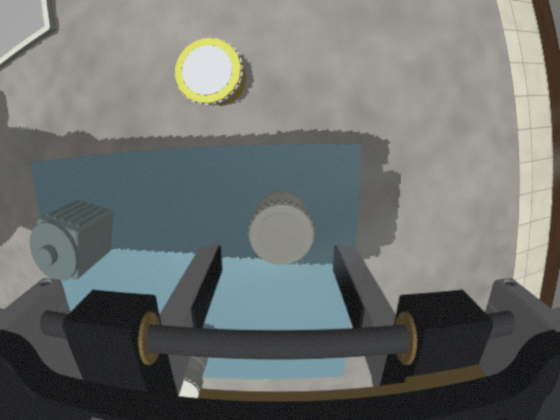

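The white-capped jar at (282,234) lies centred between the fingers, and the yellow look-alike at (208,71) is well clear. I descend and grip.

>>> arm_command(series="0.002 0.004 0.02 0; 0.002 0.004 0.045 0; 0.002 0.004 0.07 0; 0.002 0.004 0.09 0; 0.002 0.004 0.1 0; 0.002 0.004 0.102 0; 0.002 0.004 0.102 0")

```text
clock: 19.77
tool_pos: [0.6767, 0.0257, 0.0405]
orientation: [180.0, -0.0, 79.3]
wrist_force: [1.2, -0.4, -0.6]
gripper_width: 0.0678
grip_force: 0.0
```

>>> arm_command(series="0 0 0 0; 0 0 0 0; 0 0 0 0; 0 0 0 0; 0 0 0 0; 0 0 0 0", claw=0.3, newtons=12)

```text
clock: 20.52
tool_pos: [0.6766, 0.0258, 0.0404]
orientation: [180.0, -0.0, 79.3]
wrist_force: [-1.1, -0.1, 5.4]
gripper_width: 0.0455
grip_force: 12.0
```

>>> arm_command(series="0 0 -0.01 0; 0 0 -0.03 0; 0 0 -0.07 0; 0 0 -0.11 0; 0 0 -0.15 0; 0 0 -0.19 0; 0 0 -0.2 0; 0 0 -0.2 0")

```text
clock: 21.52
tool_pos: [0.6764, 0.0258, 0.1603]
orientation: [180.0, -0.0, 79.3]
wrist_force: [0.1, 0.4, -0.9]
gripper_width: 0.0453
grip_force: 12.0
```

Run:
```python
from h import *
print(go(.3985,-.3136,.158,79.3))
f=grab_frame("wrist");cv2.imwrite("pics/w7.png",f["img"][:,:,::-1])
```

```text
[-0.642 -0.35   0.004 -0.   ]
```

>>> arm_command(series="-0.03 -0.016 0 0; -0.09 -0.049 0 0; -0.17 -0.093 0 0; -0.25 -0.136 0 0; -0.33 -0.18 0 0; -0.41 -0.224 0 0; -0.48 -0.262 0 0; -0.54 -0.294 0 0")

```text
clock: 22.58
tool_pos: [0.44, -0.2615, 0.1597]
orientation: [-180.0, -0.0, 79.2]
wrist_force: [0.5, -0.4, -0.9]
gripper_width: 0.0455
grip_force: 12.0
```

>>> arm_command(series="-0.05 -0.028 0 0; -0.09 -0.05 0 0; -0.102 -0.056 0 0; -0.102 -0.056 0 0; -0.102 -0.056 0.02 0; -0.102 -0.056 0.06 0; -0.102 -0.056 0.1 0; -0.102 -0.056 0.13 0")

```text
clock: 23.58
tool_pos: [0.3985, -0.3128, 0.0805]
orientation: [-179.9, -0.0, 79.4]
wrist_force: [0.9, 0.3, 0.6]
gripper_width: 0.0461
grip_force: 12.0
```

Run:
```python
from h import *
print(go(.3985,-.3136,.0414,79.3))
f=grab_frame("wrist");cv2.imwrite("pics/w8.png",f["img"][:,:,::-1])
```

```text
[-0.001  0.     0.065  0.002]
```

View pics/w8.png

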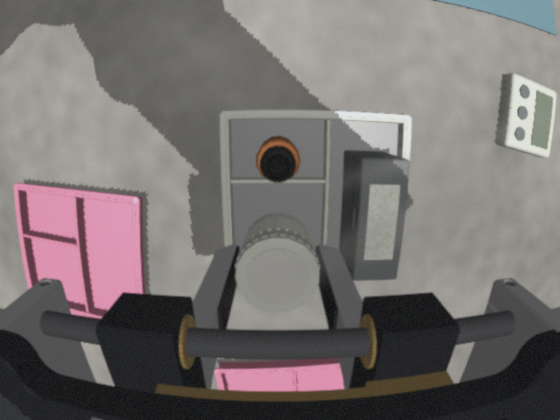

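The bottle stands in the narrow compartment at (278,160), the box in the long one at (375,215), and the jar hangs over the square compartment. I lower and release.

>>> arm_command(series="0 0 0.01 0; 0 0 0.028 0; 0 0 0.045 0; 0 0 0.055 0; 0 0 0.06 0; 0 0 0.063 0; 0 0 0.0645 0; 0 0 0.0645 0")

```text
clock: 24.62
tool_pos: [0.3985, -0.3137, 0.0436]
orientation: [180.0, 0.0, 79.3]
wrist_force: [0.1, 0.1, -0.4]
gripper_width: 0.0459
grip_force: 12.0
```

>>> arm_command(series="0 0 0.0005 0; 0 0 0.001 0; 0 0 0.001 0")

```text
clock: 25.0
tool_pos: [0.3985, -0.3137, 0.0429]
orientation: [180.0, 0.0, 79.3]
wrist_force: [0.3, -0.4, -0.3]
gripper_width: 0.0458
grip_force: 12.0
```

>>> arm_command(series="0 0 0.001 0; 0 0 0.002 0; 0 0 0.003 0; 0 0 0.003 0")

```text
clock: 25.5
tool_pos: [0.3985, -0.3138, 0.0413]
orientation: [180.0, -0.0, 79.3]
wrist_force: [-0.9, 2.0, 7.4]
gripper_width: 0.0458
grip_force: 12.0
```

Contact is made, so I release.

>>> arm_command(series="0 0 0 0; 0 0 0 0; 0 0 0 0; 0 0 -0.02 0; 0 0 -0.06 0; 0 0 -0.11 0; 0 0 -0.15 0; 0 0 -0.17 0", claw=0.6)

```text
clock: 26.5
tool_pos: [0.3989, -0.314, 0.1447]
orientation: [179.9, 0.0, 79.3]
wrist_force: [0.7, 0.1, 0.1]
gripper_width: 0.0561
grip_force: 0.0
```

```bash
python3 -c "
from h import *
print(go(.47,-.0702,.145,79.3))"
```

```text
[ 0.421  0.041 -0.    -0.001]
```

>>> arm_command(series="0.05 0.005 0 0; 0.13 0.013 0 0; 0.21 0.02 0 0; 0.29 0.028 0 0; 0.35 0.034 0 0; 0.4 0.039 0 0; 0.421 0.041 0 0; 0.421 0.041 0 0", claw=0.9)

```text
clock: 27.5
tool_pos: [0.4696, -0.0701, 0.143]
orientation: [-180.0, 0.0, 79.3]
wrist_force: [0.6, -0.2, 0.5]
gripper_width: 0.0846
grip_force: 0.0
```

Run:
```python
from h import *
print(go(.468,-.0702,.054,79.3))
f=grab_frame("wrist");cv2.imwrite("pics/w9.png",f["img"][:,:,::-1])
```

```text
[-0.001 -0.003  0.148  0.001]
```

View pics/w9.png

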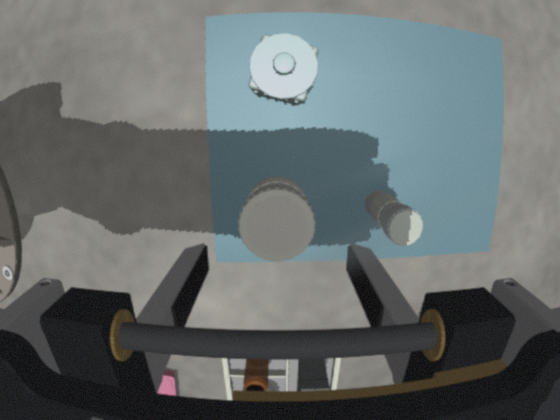

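The large jar at (277,222) is centred between the fingers, and the tube at (402,225) is clear of the right finger. I descend and grip the cap.

>>> arm_command(series="-0.001 -0.002 0.03 0; -0.001 -0.002 0.07 0; -0.001 -0.002 0.1 0; -0.001 -0.002 0.125 0; -0.001 -0.002 0.14 0; -0.001 -0.002 0.148 0; -0.001 -0.002 0.15 0; -0.001 -0.002 0.15 0")

```text
clock: 28.55
tool_pos: [0.4685, -0.0705, 0.0534]
orientation: [180.0, -0.0, 79.3]
wrist_force: [0.3, 0.1, -0.7]
gripper_width: 0.0848
grip_force: 0.0
```

>>> arm_command(series="0 0 0 0; 0 0 0 0; 0 0 0 0; 0 0 0 0; 0 0 0 0; 0 0 0 0", claw=0.45)

```text
clock: 29.3
tool_pos: [0.4685, -0.0704, 0.0532]
orientation: [180.0, -0.0, 79.3]
wrist_force: [0.1, 0.2, 5.6]
gripper_width: 0.0599
grip_force: 12.0
```

>>> arm_command(series="0 0 -0.01 0; 0 0 -0.03 0; 0 0 -0.07 0; 0 0 -0.11 0; 0 0 -0.15 0; 0 0 -0.19 0; 0 0 -0.2 0; 0 0 -0.2 0")

```text
clock: 30.3
tool_pos: [0.4683, -0.0703, 0.1732]
orientation: [180.0, -0.0, 79.3]
wrist_force: [0.8, -0.0, -0.5]
gripper_width: 0.0598
grip_force: 12.0
```

Run:
```python
from h import *
print(go(.4470,.288,.173,95))
```

```text
[ 0.58  -0.146  0.001 -0.548]
```

>>> arm_command(series="0.03 -0.008 0 -0.03; 0.09 -0.023 0 -0.09; 0.17 -0.043 0 -0.17; 0.25 -0.063 0 -0.25; 0.33 -0.083 0 -0.33; 0.41 -0.103 0 -0.41; 0.48 -0.121 0 -0.47; 0.54 -0.136 0 -0.52")

```text
clock: 31.3
tool_pos: [0.4472, 0.2653, 0.1723]
orientation: [-179.9, 0.0, 94.3]
wrist_force: [0.3, -0.9, 0.0]
gripper_width: 0.0594
grip_force: 12.0
```

>>> arm_command(series="0.02 0 0 0; 0.03 0 0 0; 0.03 0 0 0")

```text
clock: 31.68
tool_pos: [0.4472, 0.2804, 0.1729]
orientation: [-180.0, 0.0, 94.1]
wrist_force: [-0.1, -0.4, -1.0]
gripper_width: 0.0599
grip_force: 12.0
```

Run:
```python
from h import *
print(go(.4470,.288,.0542,95))
f=grab_frame("wrist");cv2.imwrite("pics/w10.png",f["img"][:,:,::-1])
```

```text
[ 0.013  0.001  0.198 -0.03 ]
```

View pics/w10.png

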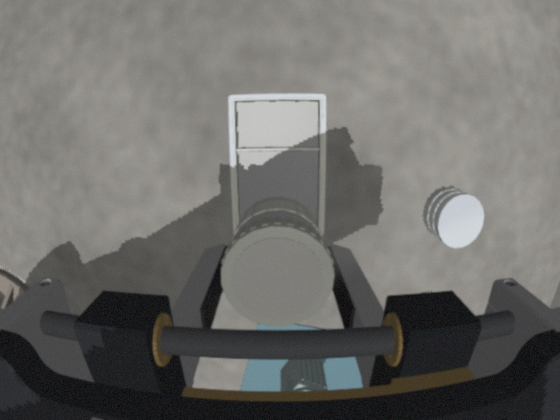

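The oblong tray's far rim corners are at (230,95) and (326,95), its partition runs at y≈149, and it sits square to the tool. I'll check the tray pose.

Run:
```python
from h import *
f=grab_frame("wrist")
P=wray(f,[(230,95),(326,95),(236,149),(321,149)],.015);print(P.round(4))
m=(P[0]+P[1])[:2]/2;x=(P[1]-P[0])[:2];w=np.hypot(*x);a=np.arctan2(x[1],x[0]);y=np.array([-np.sin(a),np.cos(a)])
print(w,np.degrees(a),"centre",m-y*.0705,"part mid",(P[2]+P[3])/2)
c=m-y*.0705
print("wide",c-y*.0255,"narrow",c+y*.0435)
```

```text
[[0.3925 0.3846 0.015 ]
 [0.4872 0.3915 0.015 ]
 [0.4018 0.3305 0.015 ]
 [0.4868 0.3368 0.015 ]]
0.09491651538075842 4.195367791896195 centre [0.44501397 0.31775207] part mid [0.44433236 0.33364744 0.015     ]
wide [0.44687949 0.2923204 ] narrow [0.44183162 0.36113551]
```

>>> arm_command(series="0.01 0.001 0 -0.02; 0.0165 0.001 0.03 -0.02; 0.0165 0.001 0.07 -0.02; 0.0165 0.001 0.11 -0.02; 0.0165 0.001 0.145 -0.02; 0.0165 0.001 0.17 -0.02; 0.0165 0.001 0.185 -0.02; 0.0165 0.001 0.19 -0.02")

```text
clock: 32.78
tool_pos: [0.4469, 0.2908, 0.0586]
orientation: [-180.0, 0.0, 94.7]
wrist_force: [-0.3, 0.3, -0.7]
gripper_width: 0.0598
grip_force: 12.0
```

>>> arm_command(series="0 0 0.003 0; 0 0 0.005 0; 0 0 0.006 0; 0 0 0.006 0")

```text
clock: 33.28
tool_pos: [0.447, 0.291, 0.0556]
orientation: [180.0, -0.0, 94.8]
wrist_force: [0.3, 1.0, 0.0]
gripper_width: 0.0597
grip_force: 12.0
```

>>> arm_command(series="0 0 0.001 0; 0 0 0.002 0; 0 0 0.0028 0; 0 0 0.0028 0")

```text
clock: 33.78
tool_pos: [0.447, 0.2909, 0.0542]
orientation: [-180.0, -0.0, 94.7]
wrist_force: [-1.9, -1.3, 9.1]
gripper_width: 0.0599
grip_force: 12.0
```

>>> arm_command(series="0 0 0 0; 0 0 0 0; 0 0 0 0; 0 0 -0.02 0; 0 0 -0.06 0; 0 0 -0.1 0; 0 0 -0.14 0; 0 0 -0.15 0", claw=0.76)

```text
clock: 34.78
tool_pos: [0.4476, 0.2914, 0.1457]
orientation: [179.9, -0.1, 94.7]
wrist_force: [-0.1, -0.1, -0.6]
gripper_width: 0.0715
grip_force: 0.0
```

```bash
python3 -c "
from h import *
print(go(.571,-.0868,.14,94.7))"
```

```text
[-0.645  0.153  0.009  0.002]
```

>>> arm_command(series="-0.06 0.014 0 0; -0.15 0.036 0 0; -0.24 0.057 0 0; -0.33 0.078 0 0; -0.42 0.1 0 0; -0.51 0.121 0 0; -0.58 0.138 0 0; -0.62 0.147 0 0", claw=0.6)

```text
clock: 35.78
tool_pos: [0.5657, -0.0751, 0.1435]
orientation: [-180.0, 0.0, 94.6]
wrist_force: [0.2, 0.8, 0.3]
gripper_width: 0.0563
grip_force: 0.0
```

>>> arm_command(series="-0.025 0.006 0 0; -0.025 0.006 0.01 0; -0.025 0.006 0.01 0; -0.025 0.006 0.01 0")

```text
clock: 36.28
tool_pos: [0.5703, -0.086, 0.1377]
orientation: [-180.0, -0.0, 94.8]
wrist_force: [-0.2, 0.1, -0.2]
gripper_width: 0.0567
grip_force: 0.0
```

Run:
```python
from h import *
print(go(.571,-.0868,.045,94.7))
f=grab_frame("wrist");cv2.imwrite("pics/w11.png",f["img"][:,:,::-1])
```

```text
[-0.001  0.001  0.154  0.005]
```

View pics/w11.png

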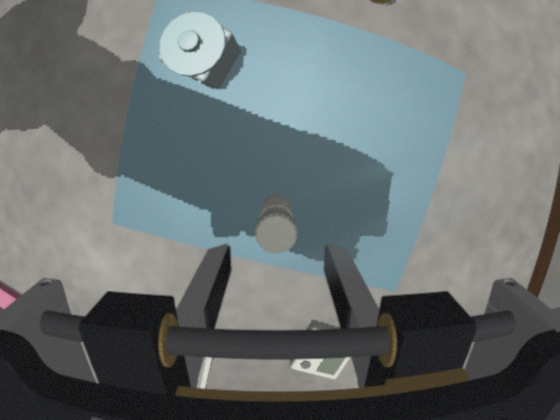

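The tube's cap at (277,230) is centred between the fingers. I descend to its body.

>>> arm_command(series="0 0 0.03 0; 0 0 0.07 0; 0 0 0.105 0; 0 0 0.135 0; 0 0 0.153 0; 0 0 0.162 0; 0 0 0.164 0; 0 0 0.164 0")

```text
clock: 37.33
tool_pos: [0.5708, -0.0872, 0.0398]
orientation: [180.0, -0.0, 94.8]
wrist_force: [-0.1, -0.6, -0.4]
gripper_width: 0.0559
grip_force: 0.0
```

>>> arm_command(series="0 0 0 0; 0 0 0 0; 0 0 0 0; 0 0 0 0; 0 0 0 0; 0 0 0 0", claw=0.15)

```text
clock: 38.08
tool_pos: [0.5706, -0.0872, 0.0395]
orientation: [180.0, 0.0, 94.8]
wrist_force: [-0.4, 0.1, 1.9]
gripper_width: 0.0293
grip_force: 12.0
```

>>> arm_command(series="0 0 -0.01 0; 0 0 -0.03 0; 0 0 -0.07 0; 0 0 -0.11 0; 0 0 -0.15 0; 0 0 -0.19 0; 0 0 -0.2 0; 0 0 -0.2 0")

```text
clock: 39.08
tool_pos: [0.5706, -0.087, 0.1596]
orientation: [180.0, -0.0, 94.8]
wrist_force: [-0.6, 0.2, -0.3]
gripper_width: 0.0296
grip_force: 12.0
```

```bash
python3 -c "
from h import *
print(go(.4415,.359,.16,94.7),go(.49,.15,.16,94.7))"
```

```text
[ 0.759 -0.153 -0.001  0.002] [ 0.405 -0.101 -0.001  0.002]
```

>>> arm_command(series="0.03 -0.006 0 0; 0.09 -0.018 0 0; 0.17 -0.034 0 0; 0.25 -0.05 0 0; 0.33 -0.066 0 0; 0.41 -0.082 0 0; 0.48 -0.097 0 0; 0.54 -0.109 0 0")

```text
clock: 40.08
tool_pos: [0.4766, 0.2326, 0.1586]
orientation: [-179.9, 0.0, 94.9]
wrist_force: [0.3, -0.4, -0.6]
gripper_width: 0.0298
grip_force: 12.0
```

>>> arm_command(series="0.06 -0.012 0 0; 0.12 -0.024 0 0; 0.17 -0.034 0 0; 0.2 -0.041 0 0; 0.219 -0.044 0 0; 0.219 -0.044 0 0; 0.219 -0.044 0 0")

```text
clock: 40.95
tool_pos: [0.4417, 0.358, 0.1594]
orientation: [-180.0, 0.0, 94.7]
wrist_force: [-1.2, 0.4, -0.7]
gripper_width: 0.0294
grip_force: 12.0
```

Run:
```python
from h import *
print(go(.4415,.359,.0405,94.7))
f=grab_frame("wrist");cv2.imwrite("pics/w12.png",f["img"][:,:,::-1])
```

```text
[ 0.002 -0.     0.198 -0.001]
```

View pics/w12.png

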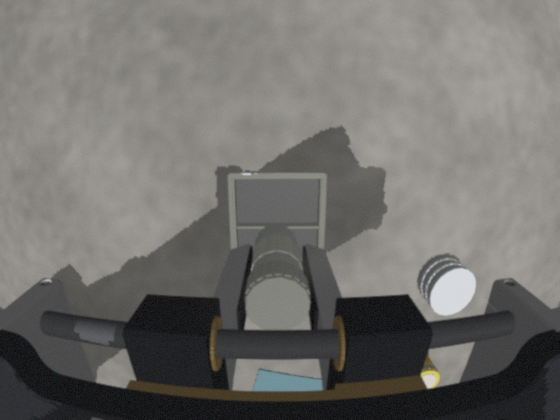

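The far rim is at (229,175)–(327,175) and the partition at y≈228. I'll compare the compartment centre with the tube target.

Run:
```python
from h import *
f=grab_frame("wrist")
P=wray(f,[(229,175),(327,175),(235,228),(322,228)],.015)
print(P.round(4),P[:2].mean(0),P[2:].mean(0),P.mean(0))
```

```text
[[0.3921 0.3835 0.015 ]
 [0.4874 0.3914 0.015 ]
 [0.4007 0.3296 0.015 ]
 [0.4889 0.3368 0.015 ]] [0.43978693 0.3874118  0.015     ] [0.44481923 0.33319553 0.015     ] [0.44230308 0.36030367 0.015     ]
```

>>> arm_command(series="0.002 0 0.02 0; 0.002 0 0.05 0; 0.002 0 0.09 0; 0.002 0 0.125 0; 0.002 0 0.155 0; 0.002 0 0.175 0; 0.002 0 0.187 0; 0.002 0 0.192 0")

```text
clock: 42.05
tool_pos: [0.4413, 0.3603, 0.044]
orientation: [-180.0, 0.0, 94.7]
wrist_force: [-0.2, -0.7, -0.1]
gripper_width: 0.0297
grip_force: 12.0
```

>>> arm_command(series="0 0 0.002 0; 0 0 0.003 0; 0 0 0.004 0; 0 0 0.004 0")

```text
clock: 42.55
tool_pos: [0.4413, 0.3603, 0.0419]
orientation: [180.0, -0.0, 94.8]
wrist_force: [0.2, -0.4, -0.7]
gripper_width: 0.0298
grip_force: 12.0
```

>>> arm_command(series="0 0 0.001 0; 0 0 0.002 0; 0 0 0.0028 0; 0 0 0.0028 0")

```text
clock: 43.05
tool_pos: [0.4413, 0.3605, 0.0404]
orientation: [180.0, -0.0, 94.8]
wrist_force: [-1.8, -0.8, 5.7]
gripper_width: 0.0296
grip_force: 12.0
```

>>> arm_command(series="0 0 0 0; 0 0 0 0; 0 0 0 0; 0 0 -0.02 0; 0 0 -0.06 0; 0 0 -0.11 0; 0 0 -0.17 0; 0 0 -0.22 0", claw=0.5)

```text
clock: 44.05
tool_pos: [0.4414, 0.3602, 0.1743]
orientation: [180.0, -0.0, 94.7]
wrist_force: [-0.4, 0.0, 0.5]
gripper_width: 0.0469
grip_force: 0.0
```

>>> arm_command(series="0.05 0 -0.05 0; 0.13 0.02 -0.08 0; 0.21 0.03 -0.08 0; 0.29 0.04 -0.08 0; 0.34 0.04 -0.08 0; 0.36 0.04 -0.08 0; 0.36 0.04 -0.08 0; 0.36 0.04 -0.08 0")

```text
clock: 45.05
tool_pos: [0.448, 0.576, 0.2206]
orientation: [180.0, 0.0, 94.7]
wrist_force: [0.7, -0.4, 0.2]
gripper_width: 0.0469
grip_force: 0.0
```

Run:
```python
from h import *
a=grab_frame("top")["img"][100:256,90:394,::-1];b=grab_frame("scene")["img"][165:333,170:480,::-1]
a=cv2.resize(a,(560,288),interpolation=3);b=cv2.resize(b,(560,304),interpolation=3)
cv2.imwrite("pics/end.png",np.vstack([a,b]))
```

```text
(no output)
```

View pics/end.png

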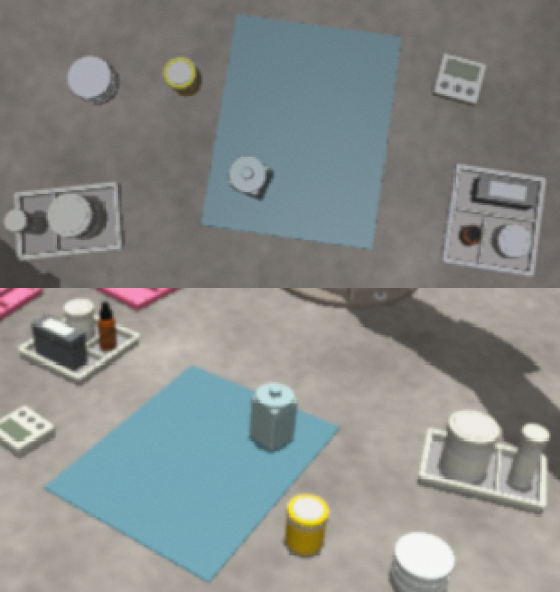

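Both views show all five items upright in their compartments, with the staining jar, timer, dishes and yellow jar where they started.

```bash
python3 -c "
from rig import *
print(finish_job())"
```

```text
the job is handed in; nothing more can be done
None
```

I made up both kits and handed the job in at about 45 s; the last pictures show all five things upright in their compartments and everything else where it started, but the hand-in gave no verdict.

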